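# Hold the treat chest's spring lock open with its key

## Task

Take the large flat-headed key out of the slotted wooden caddy, push it down into the keyhole of the lock on top of the treat chest, working it past the sticky pins until its head sits on the face plate, then turn it a quarter turn clockwise (seen from above) until it stops. The lock springs back by itself, so finish with the gripper still holding the key in the turned position, the bolt drawn back. Leave the small key and the bottle stopper in the caddy and do not disturb the spoon or the tin.

Things in the scene. Friction and masses are not known exactly. Their poses are not given: they have to be found in the camera images.
- key_grip (a point): Middle of the large key's head, 24 mm above the head's flat underside (shoulder, resting on the caddy's top). z: up along the key. Head: black slab 32 (x) x 10 (y, pinch this) x 44 mm high, 24 below to 20 above this point. Below the shoulder: brass neck 5 mm round, 9 long, then a flat blade 14 (x) x 5 (y), tip 34 mm below the shoulder. Same when turned half round about z. About 40 g
- caddy: Fixed wooden block 170 (x) x 56 (y) x 46 mm high, origin at the centre of its underside. Three through slots 16 (x) x 7 (y) mm at x = -50, 0, +50 mm hold upright, in any order: large key (head 32 mm wide), small key (same shape, head 17 mm wide, 30 high), round-headed steel stopper (head 26 mm across, 34 high)
- keyhole (a point): Centre of the keyhole's mouth, 125 mm up, on the brass top of the steel lock case, 70 (x) x 58 (y) x 40 mm high, on the 85 mm high lid of a fixed plywood chest 180 x 186 mm. z up, x along the slot: 16 (x) x 7 (y) mm, 1.5 mm bevels, in a fixed 5 mm plate over the turning cylinder. Sticky sprung pins 10 to 25 mm down; pushing in takes 3 to 20 N. Bolt and keeper on the +x side, no higher than the case
- lock_turn (a joint): Angle of the lock cylinder: 0 at rest, slot in line with the plate's slot; grows as the key turns clockwise seen from above; stop at 1.45 rad, reached with the key turned about 1.57 (the key has some 0.11 rad of play). Springs back when let go (0.015 N m at 0, 0.06 at the stop). Turns only with the key's shoulder within about 4 mm of the plate; a turned key cannot be drawn out
- bolt (a joint): How far the bolt is drawn back: 0 thrown into the keeper, 0.017 m with the cylinder at its stop (moved by the cylinder)
- small_key: Small key, stays in the caddy; origin on its axis at the head's underside
- stopper: Round-headed steel bottle stopper, stays in the caddy; origin on its axis at the head's underside
- spoon: Yellow plastic spoon, 190 mm long, lying on the shelf beyond the work (bystander)
- tin: Closed aluminium tin, 84 mm across, 100 mm high, origin at the centre of its underside (bystander)

How it is judged:
On the way, in this order (a step that is already met when the one before it is completed fails the run):
1. the large key is lifted clear out of the caddy in the fingers (z of key_grip in the frame of caddy above 0.106 m and contact force between the fingers and key above 0.5 N), for 0.1 s.
2. the key is fully home in the keyhole (z of key_grip in the frame of keyhole below 0.0285 m and horizontal distance between key_grip and keyhole below 0.005 m and angle between key_grip's own z axis and vertical below 0.15 rad), for 0.1 s.
At the end, for the whole second after the job is handed in: Through the last second: large key upright (0.15 rad) in the keyhole, shoulder within 5 mm of the face plate, within 5 mm of centre; cylinder held past 1.25 rad (stop: 1.45), bolt back over 13.5 mm; fingers on the key with over 1 N; small key and stopper still in the caddy (value of joint lock_turn above 1.25 rad and value of joint bolt above 0.0135 m and angle between the x axis of key_grip and the y axis of keyhole, either way round below 0.3 rad and z of key_grip in the frame of keyhole below 0.029 m and horizontal distance between key_grip and keyhole below 0.005 m and angle between key_grip's own z axis and vertical below 0.15 rad and contact force between the fingers and key above 1 N and z of each of small_key, stopper in the frame of caddy below 0.056 m and distance of each of small_key, stopper from where it was at the start of the episode below 0.02 m); the arm keeps its last pose, push and grip.
It fails at once if the small key or the stopper is pulled out of the caddy (distance of any of small_key, stopper from where it was at the start of the episode above 0.03 m).
It fails at once if the spoon or the tin is disturbed (distance of any of spoon, tin from where it was at the start of the episode above 0.03 m).
It also fails if it takes over 48 s, if anything falls off the work surface, if the arm or the gripper's body presses on something with over 40 N, if the wrist force passes 120 N, or if a joint passes its speed limit or range.

## Robot

A 7-joint arm with a two-finger parallel gripper is mounted at the origin on the work surface. World frame = base frame: x ahead of the robot, y to its left, z up, the work surface at z = 0. Lengths are in m, angles in rad, forces in N, time in s.
With the tool pointing down it reaches from about 0.425 to 1.025 m from the base axis. Payload 9.4 kg.
Tool frame: the origin (TCP) lies midway between the tips of the shut fingers; the grasp point (between the pads) lies 19 mm behind it; z points along the fingers, y is the direction in which the jaws open and shut (so a half turn about z gives the same grasp; the last joint's range is limited). The gripper opens to 93 mm and grips with 3 to 60 N. Pads are 15 mm wide; open, the fingers measure 128 mm over their backs; the gripper's body (75 mm by 188 mm) begins 65 mm behind the grasp point.
Start: joints at [-1.206, 0.599, -0.003, 1.599, 0.002, 0.943, -0.08], TCP at [0.31, 0.655, 0.219] pointing down, gripper open.
Joint ranges: [-2.57, 2.57], [-0.35, 1.97], [-1.29, 1.29], [0.11, 2.56], [-1.05, 4.19], [0.11, 1.86], [-2.63, 2.63]. Speed limits (rad/s): [2.22, 2.22, 3.01, 3.01, 3.14, 3.14, 3.14].

## Interface

Orientations are given as a unit quaternion [x, y, z, w].
In Python, from rig import ctrl gives the robot as it stands.
- The arm moves only by the tool servo_tool, never from a script. Its argument "plan" is one flat list of numbers, 7 for each row, row after row: the shift along the tool's x, y, z in m, then the turn, a rotation vector about the tool's x, y, z in degrees, then the closure in counts, from 0 (fully open) to 255 (shut). In form: [x, y, z, rx, ry, rz, jaw, x, y, z, rx, ry, rz, jaw, ...]. A call has 1 to 20 rows; each row shifts and turns the pose as measured when the row begins, along the tool's axes as they then stand; what a row does not reach is not made up. A row lasts 1/12 s, in which the tool goes at most 41.7 mm and 7.16 degrees, less where a joint would pass 70% of its speed; a pose out of reach is approached as far as the arm can. A call is refused whole if a number of a shift passes 0.0417 or a number of a turn 7.16, either way. A call with a gripper value outside its range is refused whole. The fingers move at their own pace and stop on an object; "force" is the grip in N (left out, the last holds). Time passes only in rows, so rows that do not move let the fingers close. It gives the time, the measured TCP pose, the force and the opening at its end, in the units of the state.
- ctrl.get_state(): the state, without advancing time (a new reading comes with each control period).
- ctrl.grab_frame(name): name is "side" or "top" or "wrist"; returns a dict with "img" (480x640x3 uint8, red, green, blue), "fx", "fy", "cx", "cy" (pixels), "rvec" (rotation vector, rad) and "tvec" (3), from world to camera coordinates, as OpenCV has them; the wrist camera has in their place "hand_eye" (4x4, takes a point from camera to tool coordinates, whose origin is the TCP and whose axes are the flange's). Camera axes: x right, y down, z forward; pixel columns grow to the right and rows downward; lengths in m; the calibration is good to about 2 mm. A picture is of the moment at which its call begins: read the wrist's pose just before it. There is no depth.
- ctrl.close_job(): hands the job in, once; it reports no verdict.
The state is a dict: "time": time; "joint_positions": joint angles; "qvel": joint speeds; "tau": joint torques, N m; "tcp_pos": TCP position; "tcp_rot": TCP orientation; "ft_force": force on the tool from outside, world axes, zero at the start; "moment": the same for the moment, N m; "finger_gap": opening from 0.0 (shut) to 1.0 (fully open).
Only numpy, scipy, OpenCV 4.12 (cv2) and the standard library are available. Lean on these libraries where they do the work, as an engineer would, in place of code of your own. Each camera call takes 0.05 s, during which the arm holds its last target.

## Working session

There is one attempt and no reset: what is moved stays moved. The work goes in short steps, Python scripts to look and compute and a tool call to move; the robot and the scene stay as the last step left them, time stands still between calls to the robot, and variables do not carry over. Pictures are saved under pics/ and viewed, and the job is handed in when it is done.

Besides the shell and the picture viewer there is one more tool, called after "Call:" in YAML: its name, and indented under it one key for each argument. servo_tool: Moves the arm, as the interface text tells. Its arguments: {"type":"object","properties":{"plan":{"type":"array","items":{"type":"number"}},"force":{"type":"number"}},"required":["plan"]}

```bash
ls; mkdir -p pics
cat > h.py <<'E'
import numpy as np, cv2
from rig import ctrl
from scipy.spatial.transform import Rotation as R
def snap(n,f):
    s=ctrl.get_state(); d=ctrl.grab_frame(n); cv2.imwrite(f,cv2.cvtColor(d['img'],cv2.COLOR_RGB2BGR)); 
    d['pos']=np.array(s['tcp_pos']); d['rot']=np.array(s['tcp_rot']); np.save(f+'.npy',d,allow_pickle=True); return d
def load(f): return np.load(f+'.npy',allow_pickle=True).item()
def ray(d,u,v):
    c=np.array([(u-d['cx'])/d['fx'],(v-d['cy'])/d['fy'],1.])
    if 'hand_eye' in d:
        H=np.array(d['hand_eye']); Q=R.from_quat(d['rot']).as_matrix()
        return d['pos']+Q@H[:3,3], Q@H[:3,:3]@c
    M=cv2.Rodrigues(np.array(d['rvec'],float))[0]; return -M.T@np.array(d['tvec']).ravel(), M.T@c
def atz(d,u,v,z):
    o,r=ray(d,u,v); return o+r*(z-o[2])/r[2]
def proj(d,p):
    p=np.array(p,float)
    if 'hand_eye' in d:
        H=np.array(d['hand_eye']); Q=R.from_quat(d['rot']).as_matrix()
        c=H[:3,:3].T@(Q.T@(p-d['pos'])-H[:3,3])
    else: c=cv2.Rodrigues(np.array(d['rvec'],float))[0]@p+np.array(d['tvec']).ravel()
    return np.array([d['fx']*c[0]/c[2]+d['cx'],d['fy']*c[1]/c[2]+d['cy']])
def crop(f,x0,y0,x1,y1,out):
    i=cv2.imread(f)[y0:y1,x0:x1]; k=min(800/(x1-x0),600/(y1-y0)); cv2.imwrite(out,cv2.resize(i,None,fx=k,fy=k,interpolation=cv2.INTER_CUBIC)); print('scale',k)
E
python3 - <<'E'
from h import *
for n in ['side','top','wrist']:
    d=snap(n,f'pics/{n}0.png'); print(n,d['fx'],d['cx'],ray(d,320,240))
s=ctrl.get_state(); print(s)
print(R.from_quat(s['tcp_rot']).as_matrix())
E
```

```text
pics
side 451.7514338631032 324.18473587104484 (array([0.51479462, 0.80785876, 0.60985252]), array([ 0.09467641, -0.80510133, -0.58572961]))
top 542.3812547717711 315.65657547562915 (array([0.42093747, 0.07886166, 1.10106429]), array([ 0.16886065,  0.02888527, -0.98531673]))
wrist 338.3824529104912 313.764683055258 (array([0.23888884, 0.68924569, 0.38363654]), array([ 0.24572307, -0.09772092, -0.96472464]))
{'time': 0.15, 'joint_positions': array([-1.2056985 ,  0.59994599, -0.00250493,  1.59991554,  0.00177763,
        0.94286967, -0.07981891]), 'qvel': array([ 8.16181584e-04, -3.42622550e-03,  1.30456140e-03, -1.45986048e-03,
       -7.11603719e-05,  6.34598515e-04,  1.36437204e-03]), 'tau': array([ 2.29667814e-03, -7.65582705e+01,  1.49892256e+00, -2.52566260e+01,
       -5.23003098e-02,  1.48208113e-02,  1.00801042e-04]), 'tcp_pos': array([0.30986158, 0.65506972, 0.21796646]), 'tcp_rot': array([ 2.19109432e-01,  9.75700125e-01, -5.64157427e-04, -6.84709288e-05]), 'ft_force': array([-0.73002968,  0.2808096 , -0.05412254]), 'moment': array([-0.01293083, -0.0265506 , -0.03398162]), 'finger_gap': 0.9986533836524707}
[[-9.03982105e-01  4.27570122e-01 -3.80838614e-04]
 [ 4.27570277e-01  9.03981477e-01 -1.07089169e-03]
 [-1.13610238e-04 -1.13090220e-03 -9.99999354e-01]]
```

View pics/side0.png

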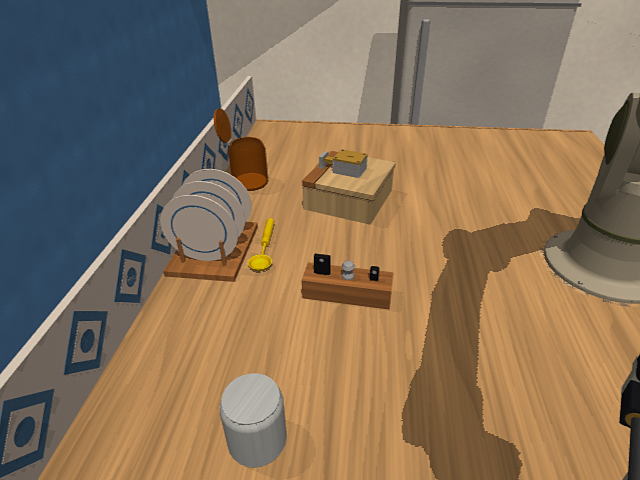

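View pics/top0.png

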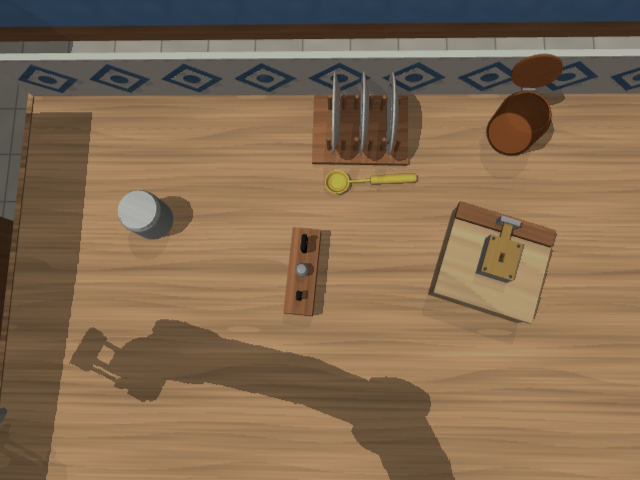

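View pics/wrist0.png

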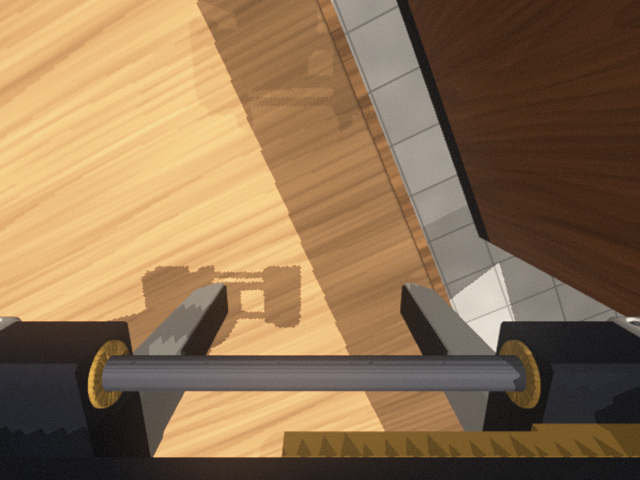

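The side view shows the caddy with the large key at (322,264), the stopper at (348,270) and the small key at (375,273). In the top view the large key is at (304,243) and the lock at (502,258). Next I'll crop closer.

Run:
```python
from h import *
crop('pics/top0.png',270,215,350,325,'pics/c1.png')
crop('pics/top0.png',420,190,570,330,'pics/c2.png')
crop('pics/side0.png',290,240,410,320,'pics/c3.png')
d=load('pics/top0.png')
for u,v,z in [(304,243,.08),(302,269,.07),(299,296,.07),(502,258,.125),(140,212,.1),(370,180,.01)]: print(u,v,atz(d,u,v,z))
```

```text
scale 5.454545454545454
scale 4.285714285714286
scale 6.666666666666667
304 243 [0.58991554 0.1393126  0.08      ]
302 269 [0.54114291 0.14291505 0.07      ]
299 296 [0.48966535 0.14774014 0.07      ]
502 258 [ 0.55752261 -0.21948927  0.125     ]
140 212 [0.64468342 0.45344659 0.1       ]
370 180 [0.73499334 0.00835575 0.01      ]
```

View pics/c1.png

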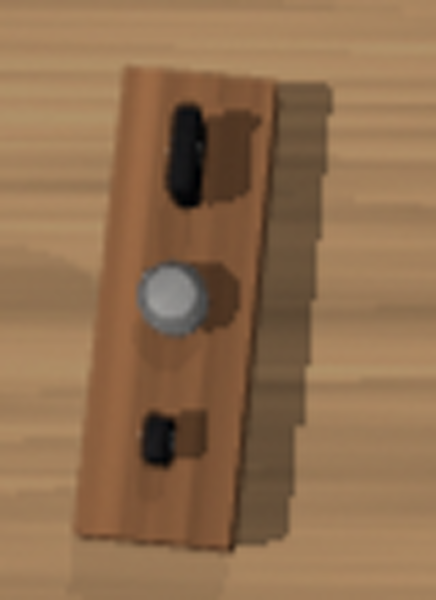

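View pics/c2.png

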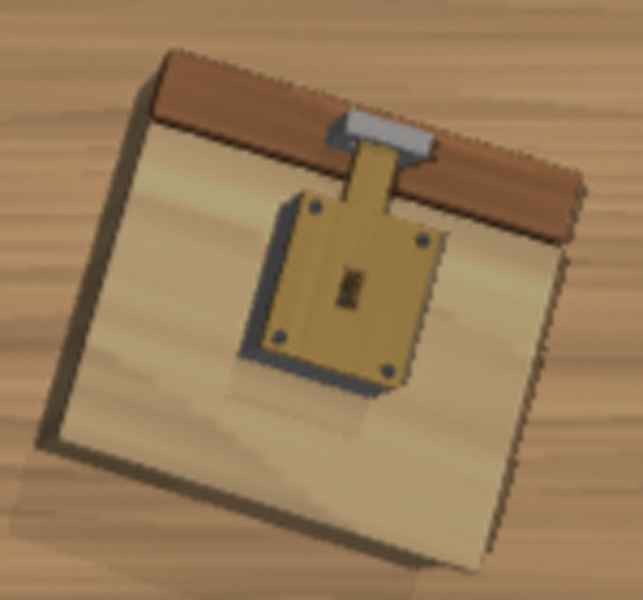

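View pics/c3.png

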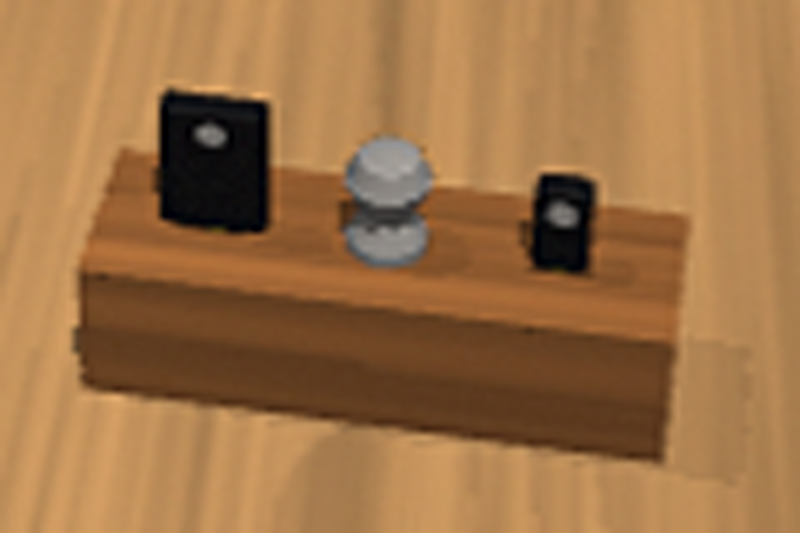

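Run:
```python
from h import *
d=load('pics/top0.png'); 
P=[atz(d,270+u/5.4545,215+v/5.4545,.046)[:2] for u,v in [(125,67),(275,80),(232,550),(78,538)]]
P=np.array(P); print(P, 'c',P.mean(0)); ax=(P[0]+P[1]-P[2]-P[3]); print(np.linalg.norm(ax)/2,np.degrees(np.arctan2(ax[1],ax[0])), np.linalg.norm(P[0]-P[1]))
u=ax/np.linalg.norm(ax); print('key',P.mean(0)+.05*u,'stopper',P.mean(0))
print('key top', atz(d,270+187/5.4545,215+155/5.4545,.09))
L=np.array([atz(d,420+u/4.2857,190+v/4.2857,.125)[:2] for u,v in [(305,190),(447,232),(403,387),(262,345)]])
ax=L[0]+L[1]-L[2]-L[3]; print(L.mean(0),np.linalg.norm(ax)/2,np.degrees(np.arctan2(ax[1],ax[0])),np.linalg.norm(L[0]-L[1]))
print(atz(d,420+349/4.2857,190+289/4.2857,.124))
# side cross check
s=load('pics/side0.png')
for p in [(*(P.mean(0)+.05*u),.09)]: print(proj(s,p),(290+215/6.667,240+97/6.667))
```

```text
[[0.6270355  0.16388585]
 [0.62252417 0.10919244]
 [0.45349683 0.1225534 ]
 [0.45708259 0.17716425]] c [0.54003477 0.14319899]
0.1700126933821141 -4.493453231246279 0.05487915118740972
key [0.58988109 0.13928173] stopper [0.54003477 0.14319899]
key top [0.58746489 0.13817029 0.09      ]
[ 0.55897723 -0.22070024] 0.06896290022909005 -17.917803613661572 0.06076449940483119
[ 0.55868137 -0.21883947  0.124     ]
[322.05553255 254.52324438] (322.24838758062094, 254.5492725363732)
```

Call:
servo_tool:
  plan: [-0.026,-0.019,0,0,0,0,0,-0.026,-0.019,0,0,0,0,0,-0.026,-0.019,0,0,0,0,0,-0.026,-0.019,0,0,0,0,0,-0.026,-0.019,0,0,0,0,0,-0.026,-0.019,0,0,0,0,0,-0.026,-0.019,0,0,0,0,0,-0.026,-0.019,0,0,0,0,0,-0.026,-0.019,0,0,0,0,0,-0.026,-0.019,0,0,0,0,0,-0.026,-0.019,0,0,0,0,0,-0.026,-0.019,0,0,0,0,0,-0.026,-0.019,0,0,0,0,0,-0.026,-0.019,0,0,0,0,0,-0.026,-0.019,0,0,0,0,0,-0.026,-0.019,0,0,0,0,0]

```text
time: 1.48
tcp_pos: [0.5603, 0.1904, 0.2125]
tcp_rot: [0.211, 0.977, -0.002, -0.003]
ft_force: [0.4, -0.2, 0.9]
finger_gap: 0.998
```

Call:
servo_tool:
  plan: [0,0,0,0,0,-6.9,110,0,0,0,0,0,-6.9,110,0,0,0,0,0,-6.9,110]

```text
time: 1.73
tcp_pos: [0.5644, 0.1797, 0.2119]
tcp_rot: [0.034, 0.999, -0.003, -0.003]
ft_force: [0.2, 0.0, -0.6]
finger_gap: 0.829
```

```bash
cat >> h.py <<'E'
def todo(p,yawy):
    """shift in tool axes to TCP p, and turn vec (deg, tool axes) to point down with tool y at yawy deg"""
    s=ctrl.get_state(); Q=R.from_quat(s['tcp_rot']); M=Q.as_matrix()
    y=np.array([np.cos(np.radians(yawy)),np.sin(np.radians(yawy)),0]); z=np.array([0,0,-1.]); x=np.cross(y,z)
    T=R.from_matrix(np.c_[x,y,z])
    print('t',s['time'],'pos',np.round(s['tcp_pos'],4),'yawy',round(np.degrees(np.arctan2(M[1,1],M[0,1])),2),'q',np.round(s['joint_positions'],2),'F',np.round(s['ft_force'],1),'M',np.round(s['moment'],2),'gap',s['finger_gap'])
    print('shift',np.round(M.T@(np.array(p)-s['tcp_pos']),4),'turn',np.round(np.degrees((Q.inv()*T).as_rotvec()),2))
E
python3 - <<'E'
from h import *
todo([.5885,.1388,.16],85.5)
d=snap('wrist','pics/w1.png')
print(proj(d,[.5885,.1388,.09]))
E
```

```text
t 1.7333 pos [0.5644 0.1797 0.2119] yawy 86.07 q [-0.34  0.45 -0.09  1.91  0.06  0.79  1.03] F [ 0.2  0.  -0.6] M [ 0.    0.   -0.03] gap 0.8290434299703041
shift [-0.0272 -0.0388  0.052 ] turn [-0.4  -0.34  0.57]
[270.7284155  269.25282547]
```

View pics/w1.png

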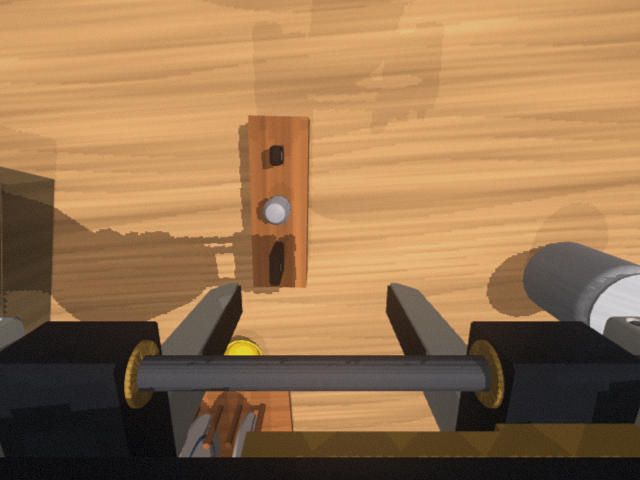

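The wrist view shows the large key's head centred near (277,258), a few pixels from the predicted spot. The arm was still settling when this was taken, so I'll move over the key and look again.

Call:
servo_tool:
  plan: [-0.014,-0.02,0.02,-0.2,-0.2,0.3,110,-0.014,-0.019,0.02,-0.2,-0.2,0.3,110,0,0,0.006,0,0,0,110,0,0,0,0,0,0,110]

```text
time: 2.12
tcp_pos: [0.5907, 0.1393, 0.1651]
tcp_rot: [0.038, 0.999, 0.001, 0.001]
ft_force: [-0.5, -0.2, 0.3]
finger_gap: 0.576
```

Run:
```python
from h import *
todo([.5885,.1388,.16],85.5)
d=snap('wrist','pics/w2.png')
print(proj(d,[.5885,.1388,.09]),proj(d,[.539,.143,.08]))
d=snap('top','pics/t2.png')
```

```text
t 2.1167 pos [0.5907 0.1393 0.1651] yawy 85.61 q [-0.26  0.52 -0.09  1.93  0.07  0.69  1.1 ] F [-0.5 -0.2  0.3] M [0.06 0.01 0.05] gap 0.5763940631438796
shift [ 0.0022 -0.0007  0.0051] turn [0.17 0.15 0.11]
[311.73197477 253.31602111] [312.25419729 184.61701085]
```

View pics/w2.png

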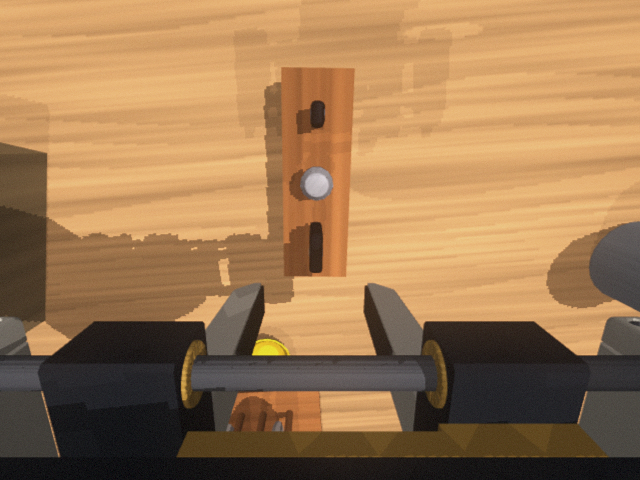

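Run:
```python
from h import *
crop('pics/w2.png',220,200,420,350,'pics/c4.png')
d=load('pics/w2.png'); 
print(proj(d,d['pos']), d['pos'])
for z in (.09,.046): print(z,proj(d,[d['pos'][0],d['pos'][1],z]))
print(np.array(d['hand_eye']).round(4))
```

```text
scale 4.0
[312.5098282  299.85125735] [0.59074649 0.13930889 0.16508664]
0.09 [312.64291742 256.11910494]
0.046 [312.69074549 240.40314612]
[[ 7.000e-04 -9.601e-01 -2.797e-01  7.850e-02]
 [ 1.000e+00  9.000e-04 -4.000e-04  7.000e-04]
 [ 7.000e-04 -2.797e-01  9.601e-01 -1.658e-01]
 [ 0.000e+00  0.000e+00  0.000e+00  1.000e+00]]
```

View pics/c4.png

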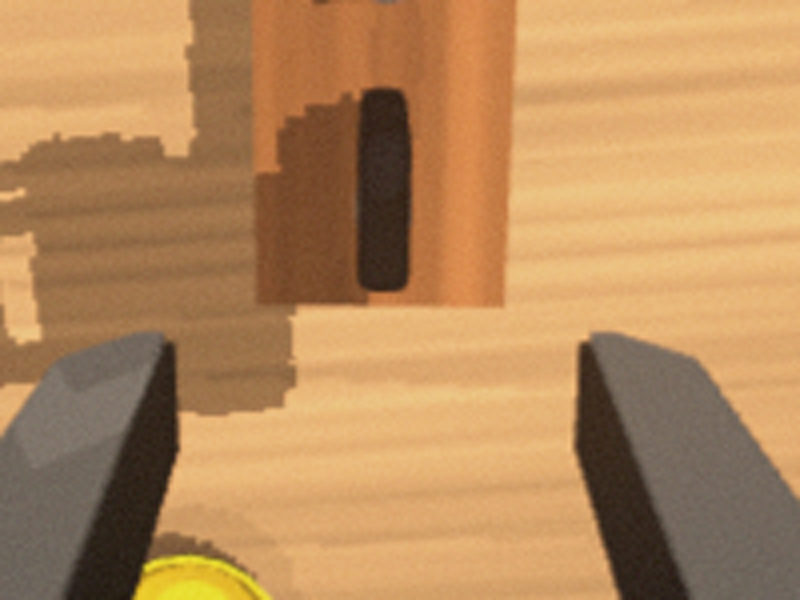

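Run:
```python
from h import *
d=load('pics/w2.png'); u=np.array([np.cos(np.radians(-4.5)),np.sin(np.radians(-4.5))])
for cx in (.585,.5875,.59):
  k=np.array([cx,.1405]); c=k-.05*u
  print(cx,[proj(d,[*(k+a*u),z]).round(1).tolist() for a,z in ((.016,.09),(-.016,.09),(-.016,.046))],'caddy edge',proj(d,[*(c+.085*u),.046]).round(1),'near',proj(d,[*(c-.085*u),.046]).round(1))
```

```text
0.585 [[313.6, 268.9], [313.7, 227.7], [313.6, 215.8]] caddy edge [313.5 271.7] near [314.   60.8]
0.5875 [[313.8, 272.0], [314.0, 231.0], [313.8, 218.7]] caddy edge [313.7 274.3] near [314.2  64.4]
0.59 [[314.1, 275.1], [314.2, 234.3], [314.0, 221.5]] caddy edge [313.9 276.9] near [314.5  68.1]
```

Call:
servo_tool:
  plan: [0.001,0.001,0.022,0,0,0,110,0.0008,0.0008,0.022,0.0,0,0,110,0,0,0.022,0,0,0,110,0,0,0.022,0,0,0,110,0,0,0,0,0,0,110]

```text
time: 2.63
tcp_pos: [0.5916, 0.1499, 0.0818]
tcp_rot: [0.037, 0.999, 0.004, 0.007]
ft_force: [-0.9, 0.8, -0.4]
finger_gap: 0.57
```

Run:
```python
from h import *
todo([.589,.141,.053],85.5)
d=snap('wrist','pics/w3.png')
print(proj(d,[.589,.141,.09]))
crop('pics/w3.png',200,180,440,360,'pics/c5.png')
```

```text
t 2.6333 pos [0.5916 0.1499 0.0818] yawy 85.8 q [-0.29  0.63 -0.08  1.99  0.09  0.51  1.07] F [-0.9  0.8 -0.4] M [ 0.07  0.06 -0.05] gap 0.5696108007450025
shift [ 0.0023 -0.0093  0.0287] turn [0.53 0.73 0.3 ]
[294.81640638 303.59987546]
scale 3.3333333333333335
```

View pics/c5.png

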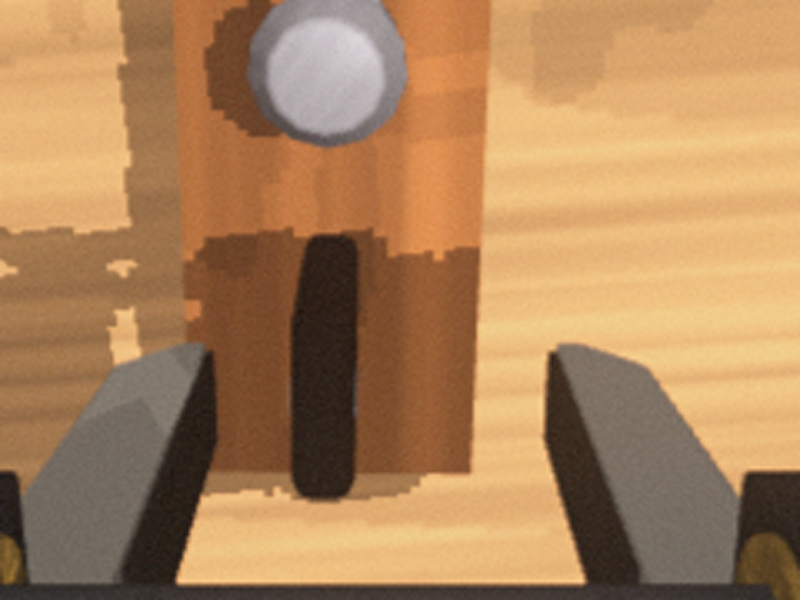

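The tool drifted about 9 mm in +y during the fast descent, and the key now sits left of the finger midline. I'll correct that at this height, then go down slowly.

Call:
servo_tool:
  plan: [0.0012,-0.0045,0,0.3,0.4,-0.1,110,0.001,-0.004,0,0.2,0.3,-0.1,110,0,0,0,0,0,0,110,0,0,0,0,0,0,110]

```text
time: 3.02
tcp_pos: [0.5909, 0.1437, 0.089]
tcp_rot: [0.034, 0.999, 0.001, 0.003]
ft_force: [0.3, -0.2, -0.3]
finger_gap: 0.567
```

Run:
```python
from h import *
todo([.589,.1415,.053],85.5)
```

```text
t 3.0167 pos [0.5909 0.1437 0.089 ] yawy 86.11 q [-0.28  0.62 -0.08  1.98  0.09  0.53  1.08] F [ 0.3 -0.2 -0.3] M [ 0.01 -0.02  0.03] gap 0.567446851196354
shift [ 0.002  -0.0024  0.036 ] turn [0.15 0.34 0.61]
```

Call:
servo_tool:
  plan: [0.001,-0.001,0.008,0,0.2,0.2,110,0.001,-0.0008,0.008,0,0.1,0.2,110,0,0,0.008,0,0,0.1,110,0,0,0.007,0,0,0,110,0,0,0,0,0,0,110,0,0,0,0,0,0,110]

```text
time: 3.52
tcp_pos: [0.5897, 0.1416, 0.0565]
tcp_rot: [0.04, 0.999, 0.002, 0.002]
ft_force: [0.8, 0.4, 0.4]
finger_gap: 0.566
```

Run:
```python
from h import *
todo([.589,.1415,.053],85.5)
d=snap('wrist','pics/w4.png')
print(proj(d,[.589,.1415,.09]))
crop('pics/w4.png',200,180,440,360,'pics/c6.png')
```

```text
t 3.5167 pos [0.5897 0.1416 0.0565] yawy 85.47 q [-0.28  0.67 -0.07  2.    0.09  0.47  1.07] F [0.8 0.4 0.4] M [ 0.    0.   -0.02] gap 0.5664772242720237
shift [ 0.0007 -0.0001  0.0035] turn [ 0.21  0.17 -0.03]
[312.1829432  331.61103543]
scale 3.3333333333333335
```

View pics/c6.png

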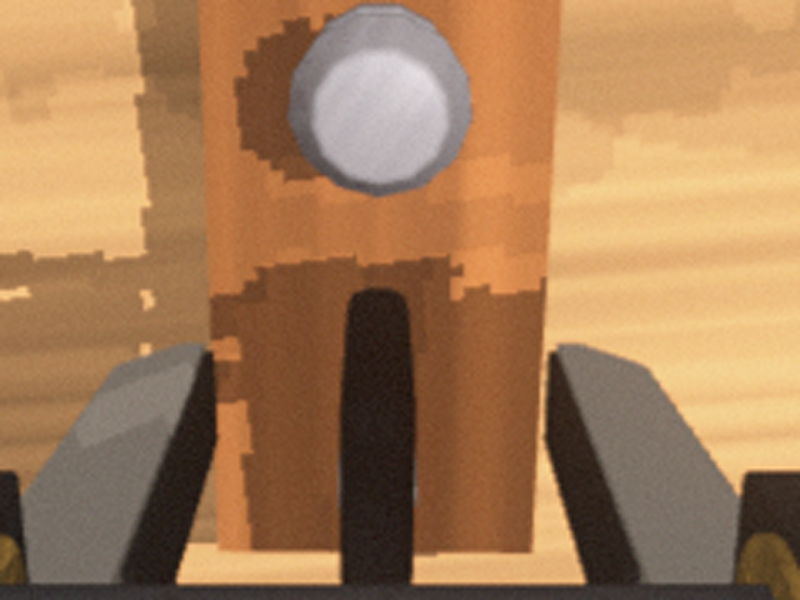

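Finger midline is at 380 and the key at 378 in the crop, so they are centred. I'll go down 3 mm and grip.

Call:
servo_tool:
  plan: [0,0,0.003,0,0,0,110,0,0,0.001,0,0,0,110,0,0,0,0,0,0,200,0,0,0,0,0,0,230,0,0,0,0,0,0,255,0,0,0,0,0,0,255,0,0,0,0,0,0,255,0,0,0,0,0,0,255,0,0,0,0,0,0,255,0,0,0,0,0,0,255]
  force: 40

```text
time: 4.4
tcp_pos: [0.5901, 0.1418, 0.0528]
tcp_rot: [0.039, 0.999, 0.002, 0.002]
ft_force: [1.6, -1.1, 0.1]
finger_gap: 0.107
```

Run:
```python
from h import *
todo([.589,.1415,.053],85.5)
```

```text
t 4.4 pos [0.5901 0.1418 0.0528] yawy 85.48 q [-0.28  0.68 -0.07  2.    0.09  0.46  1.07] F [ 1.6 -1.1  0.1] M [ 0.04  0.05 -0.03] gap 0.10692069629005231
shift [ 0.0011 -0.0004 -0.0002] turn [ 0.23  0.22 -0.02]
```

Call:
servo_tool:
  plan: [0,0,-0.007,0,0,0,255,0,0,-0.008,0,0,0,255,0,0,-0.008,0,0,0,255,0,0,-0.008,0,0,0,255,0,0,-0.012,0,0,0,255,0,0,-0.016,0,0,0,255,0,0,-0.02,0,0,0,255,0,0,-0.02,0,0,0,255,0,0,-0.02,0,0,0,255,0,0,-0.015,0,0,0,255,0,0,0,0,0,0,255,0,0,0,0,0,0,255]

```text
time: 5.4
tcp_pos: [0.589, 0.1413, 0.2019]
tcp_rot: [0.039, 0.999, 0.003, 0.004]
ft_force: [-0.0, 0.2, -0.4]
finger_gap: 0.103
```

Run:
```python
from h import *
todo([.5588,-.2195,.19],72.1)
d=snap('wrist','pics/w5.png'); d=snap('side','pics/s5.png')
crop('pics/s5.png',250,150,450,300,'pics/c7.png')
```

```text
t 5.4 pos [0.589  0.1413 0.2019] yawy 85.48 q [-0.26  0.47 -0.09  1.9   0.06  0.76  1.1 ] F [-0.   0.2 -0.4] M [ 0.05  0.04 -0.07] gap 0.10349192059581784
shift [ 0.0018 -0.3621  0.0098] turn [ 0.38  0.39 13.38]
scale 4.0
```

View pics/w5.png

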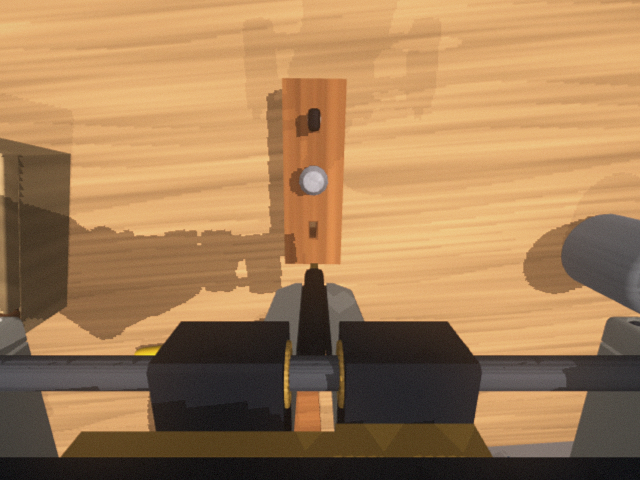

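View pics/c7.png

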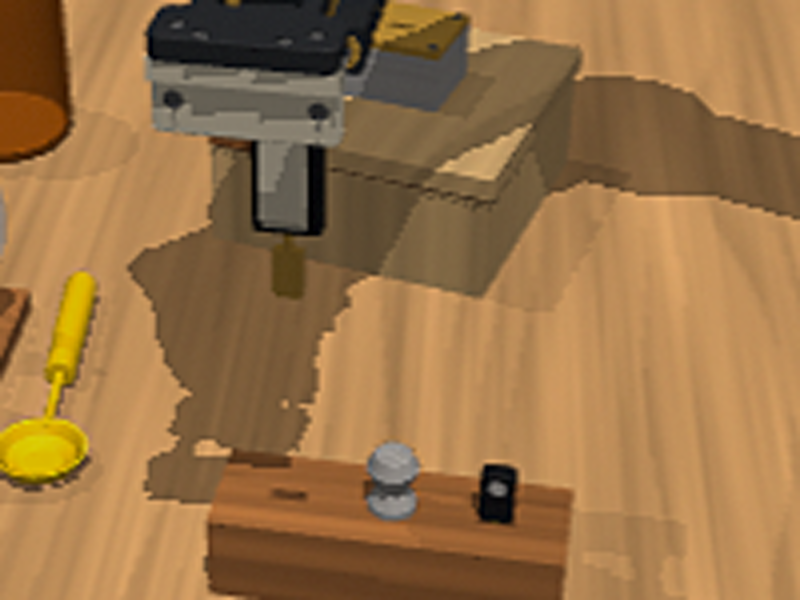

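The large key is out and upright in the fingers. The small key and stopper are still in place. Next I'll move to the lock, standing off about 35 mm so the wrist camera can see the keyhole.

Call:
servo_tool:
  plan: [-0.002,-0.012,0,0,0,0,255,-0.002,-0.024,0,0,0,0,255,-0.002,-0.026,0,0,0,0,255,-0.002,-0.026,0,0,0,0,255,-0.002,-0.026,0,0,0,0,255,-0.002,-0.026,0,0,0,0,255,-0.002,-0.026,0,0,0,0,255,-0.002,-0.026,0,0,0,0,255,-0.002,-0.026,0,0,0,0,255,-0.002,-0.026,0,0,0,0,255,-0.002,-0.026,0,0,0,0,255,-0.002,-0.026,0,0,0,0,255,-0.002,-0.026,0,0,0,0,255,-0.002,-0.024,0,0,0,0,255,-0.002,-0.012,0,0,0,0,255,0,0,0,0,0,4.5,255,0,0,0,0,0,4.5,255,0,0,0,0,0,4.0,255,0,0,0,0,0,0,255,0,0,0,0,0,0,255]

```text
time: 7.17
tcp_pos: [0.5742, -0.2502, 0.1754]
tcp_rot: [0.159, 0.987, 0.0, -0.016]
ft_force: [0.1, 0.1, -0.6]
finger_gap: 0.109
```

Run:
```python
from h import *
todo([.592,-.2303,.20],72.1)
```

```text
t 7.1667 pos [ 0.5742 -0.2502  0.1754] yawy 71.76 q [ 0.33  0.54 -0.01  1.85  0.01  0.78  1.56] F [ 0.1  0.1 -0.6] M [ 0.02 -0.04 -0.02] gap 0.10933124609980713
shift [-0.0098  0.0244 -0.025 ] turn [-0.26 -1.86 -0.35]
```

Call:
servo_tool:
  plan: [-0.003,0.007,-0.01,0,-0.7,-0.2,255,-0.003,0.007,-0.01,0,-0.6,-0.1,255,-0.003,0.006,-0.006,0,-0.4,0,255,0,0,0,0,0,0,255,0,0,0,0,0,0,255,0,0,0,0,0,0,255]

```text
time: 7.67
tcp_pos: [0.592, -0.2297, 0.2043]
tcp_rot: [0.15, 0.989, -0.002, 0.0]
ft_force: [-0.2, -0.1, -0.1]
finger_gap: 0.106
```

Run:
```python
from h import *
todo([.592,-.2303,.20],72.1)
d=snap('wrist','pics/w6.png'); print(proj(d,[.5588,-.2195,.125]),proj(d,d['pos']))
d=snap('top','pics/t6.png'); d=snap('side','pics/s6.png')
crop('pics/w6.png',200,120,440,300,'pics/c8.png')
```

```text
t 7.6667 pos [ 0.592  -0.2297  0.2043] yawy 72.71 q [ 0.29  0.51 -0.02  1.83  0.02  0.81  1.53] F [-0.2 -0.1 -0.1] M [-0.01 -0.06  0.  ] gap 0.10631675884133494
shift [-0.0002 -0.0005  0.0043] turn [-0.18  0.06  0.61]
[313.37157387 209.50473989] [312.81282441 300.0437523 ]
scale 3.3333333333333335
```

View pics/w6.png

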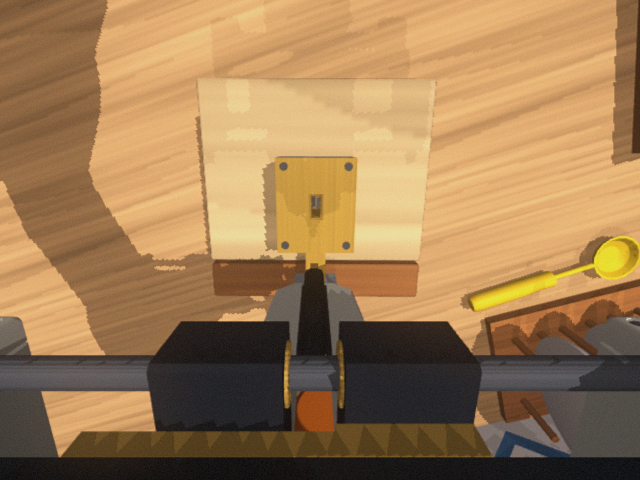

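View pics/c8.png

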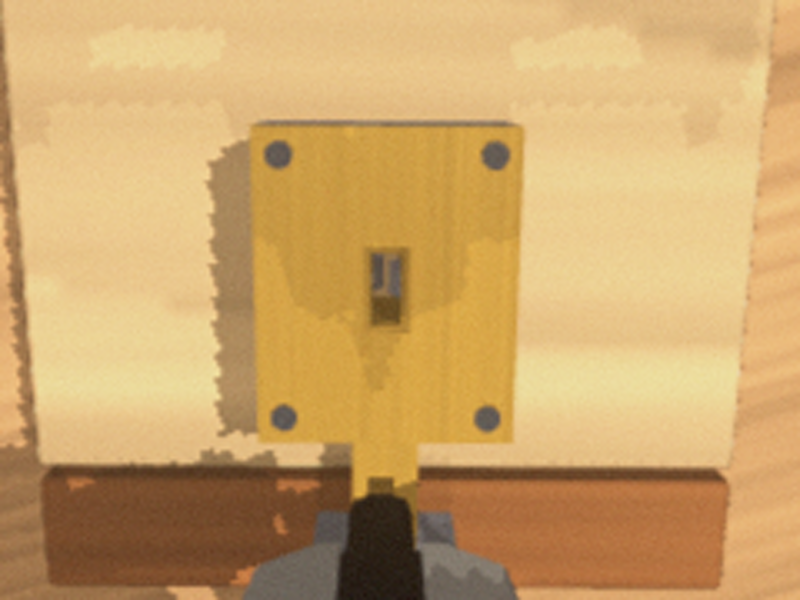

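Run:
```python
from h import *
d=load('pics/w6.png'); M=R.from_quat(d['rot']).as_matrix()
def pt(x,y,z): return ((proj(d,d['pos']+M@np.array([x,y,z]))-[200,120])*3.3333).round(1)
for dx in (-.001,0,.001,.002): print(dx,'shoulder',pt(dx+.016,0,.0068),'tip',pt(dx+.007,0,.0408),'far tip',pt(dx-.007,0,.0408))
for k in [(.5588,-.2195,.125),(.5572,-.2177,.125)]: print(k,((proj(d,k)-[200,120])*3.3333).round(1), (M.T@(np.array(k)-d['pos'])).round(4))
o=(M.T@(atz(d,316.1,206.7,.125)-d['pos'])); print('keyhole in tool by wrist',o.round(4))
crop('pics/w6.png',285,255,345,300,'pics/c9.png')
crop('pics/s6.png',290,110,410,200,'pics/c10.png')
crop('pics/t6.png',420,180,580,300,'pics/c11.png')
```

```text
-0.001 shoulder [376.2 497.6] tip [376.7 480.5] far tip [376.7 547.5]
0 shoulder [376.2 491.9] tip [376.7 475.6] far tip [376.7 542.8]
0.001 shoulder [376.2 486.1] tip [376.7 470.7] far tip [376.7 538.1]
0.002 shoulder [376.2 480.2] tip [376.7 465.8] far tip [376.7 533.3]
(0.5588, -0.2195, 0.125) [377.9 298.3] [0.0348 0.0001 0.0792]
(0.5572, -0.2177, 0.125) [383.6 289. ] [0.0369 0.0014 0.0792]
keyhole in tool by wrist [0.0369 0.0021 0.0792]
scale 13.333333333333334
scale 6.666666666666667
scale 5.0
```

View pics/c9.png

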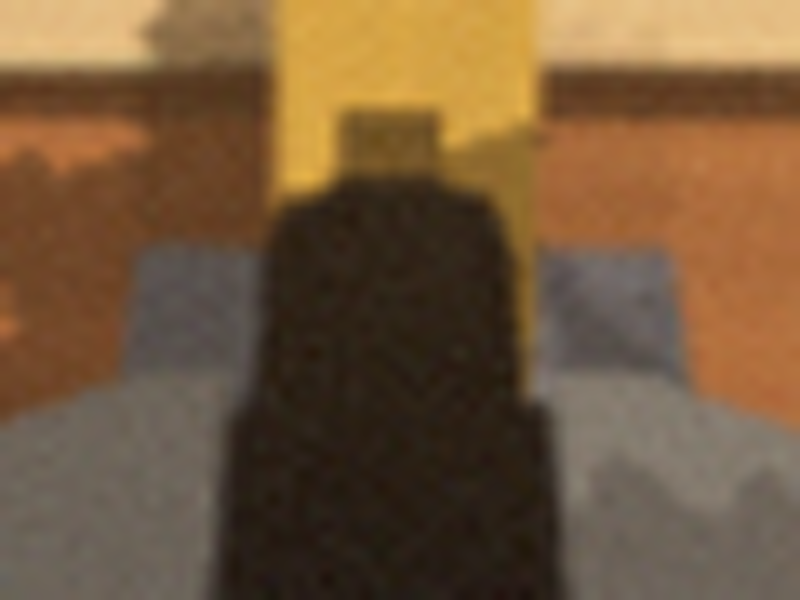

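View pics/c10.png

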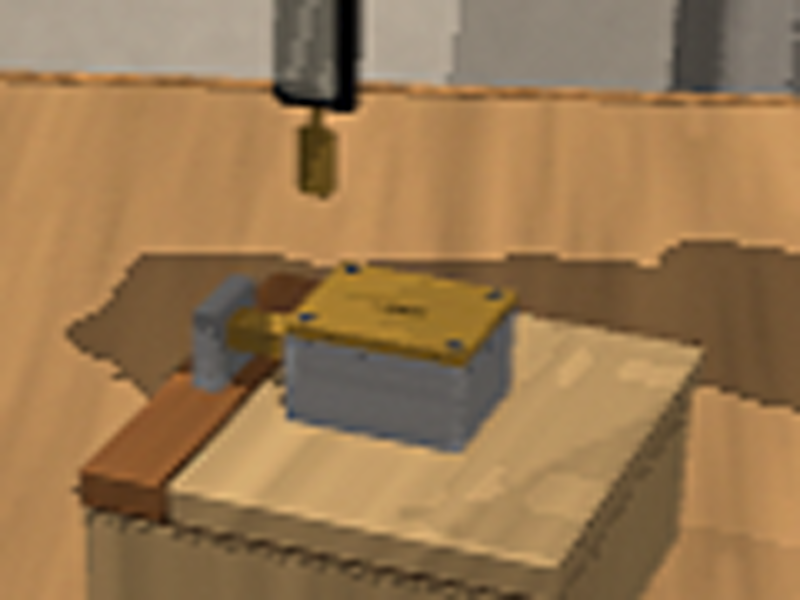

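View pics/c11.png

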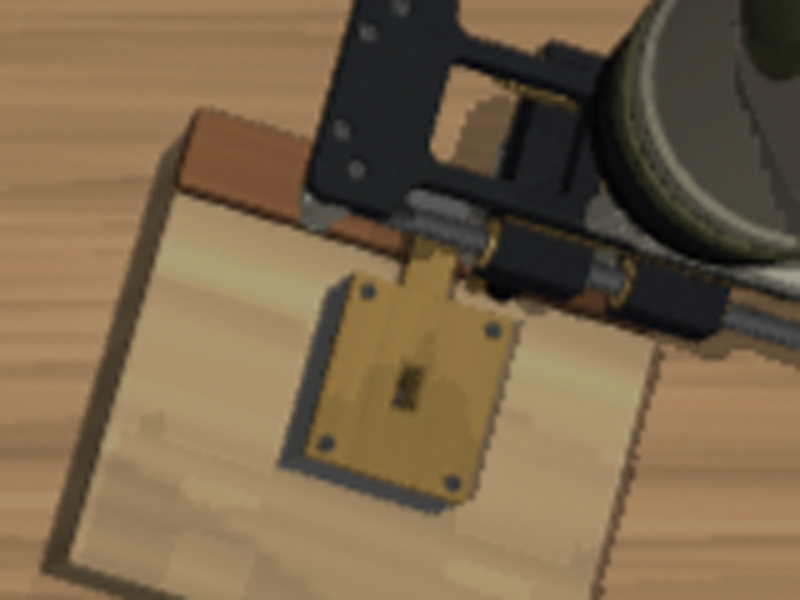

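Run:
```python
from h import *
d=load('pics/w6.png'); s=load('pics/s6.png'); M=R.from_quat(d['rot']).as_matrix()
tip=d['pos']+M@np.array([0,0,.0408]); print('pos change',s['pos']-d['pos'])
print('tip pred',proj(s,tip),'obs 337.5 139.2'); 
a=atz(s,337.5,139.2,tip[2]); b=atz(s,351.05,156.5,.125); print(a,b,'tip in tool',(M.T@(a-d['pos'])).round(4),'hole in tool',(M.T@(b-d['pos'])).round(4))
t=load('pics/t6.png'); c=atz(t,420+408/5,180+388/5,.124); print('top hole',c,(M.T@(c-d['pos'])).round(4))
```

```text
pos change [-0.00040171 -0.00041942 -0.00041703]
tip pred [336.8659344  138.97676744] obs 337.5 139.2
[ 0.59032519 -0.2286423   0.16346998] [ 0.55531957 -0.21546964  0.125     ] tip in tool [0.0019 0.0007 0.0408] hole in tool [0.0393 0.003  0.0792]
top hole [ 0.55838195 -0.21912021  0.124     ] [0.0353 0.0004 0.0802]
```

Run:
```python
from h import *
d=load('pics/w6.png'); M=R.from_quat(d['rot']).as_matrix()
g=d['pos']+M@np.array([.0372,.0014,0]); print('TARGET',g)
todo([g[0],g[1],.178],72.4)
```

```text
TARGET [ 0.55687633 -0.21732856  0.20423007]
t 7.8167 pos [ 0.5914 -0.2303  0.2036] yawy 72.64 q [ 0.29  0.51 -0.02  1.83  0.02  0.81  1.53] F [-0.  -0.8 -0.5] M [-0.   -0.01  0.01] gap 0.10693806462592688
shift [0.0368 0.0022 0.0256] turn [-0.2  -0.02  0.24]
```

Call:
servo_tool:
  plan: [0.008,0.0004,0.005,0,0,0.1,255,0.01,0.0006,0.005,-0.1,0,0.1,255,0.01,0.0006,0.005,0,0,0,255,0.008,0.0004,0.005,0,0,0,255,0,0,0,0,0,0,255,0,0,0,0,0,0,255,0,0,0,0,0,0,255]

```text
time: 8.4
tcp_pos: [0.5524, -0.2179, 0.1799]
tcp_rot: [0.154, 0.988, -0.001, -0.002]
ft_force: [0.3, -0.4, -0.3]
finger_gap: 0.109
```

Run:
```python
from h import *
todo([.5569,-.2173,.169],72.4)
```

```text
t 8.4 pos [ 0.5524 -0.2179  0.1799] yawy 72.28 q [ 0.29  0.49 -0.02  1.94  0.02  0.72  1.52] F [ 0.3 -0.4 -0.3] M [-0.    0.01 -0.03] gap 0.10874300959645124
shift [-0.0042  0.0019  0.0109] turn [-0.14 -0.24 -0.13]
```

Call:
servo_tool:
  plan: [-0.002,0.001,0.004,-0.1,-0.1,0,255,-0.0014,0.0007,0.004,0,0,0,255,0,0,0.001,0,0,0,255,0,0,0,0,0,0,255,0,0,0,0,0,0,255]

```text
time: 8.82
tcp_pos: [0.5584, -0.2178, 0.1701]
tcp_rot: [0.154, 0.988, -0.0, -0.0]
ft_force: [0.5, -0.6, -0.1]
finger_gap: 0.105
```

Run:
```python
from h import *
todo([.5569,-.2173,.169],72.4)
d=snap('wrist','pics/w7.png');s=snap('side','pics/s7.png')
crop('pics/s7.png',310,110,390,170,'pics/c12.png')
crop('pics/w7.png',255,200,375,290,'pics/c13.png')
```

```text
t 8.8167 pos [ 0.5584 -0.2178  0.1701] yawy 72.27 q [ 0.29  0.51 -0.02  1.94  0.02  0.7   1.52] F [ 0.5 -0.6 -0.1] M [ 0.04  0.06 -0.08] gap 0.1054498999305733
shift [ 0.0016 -0.      0.0011] turn [-0.03 -0.02 -0.13]
scale 10.0
scale 6.666666666666667
```

View pics/c12.png

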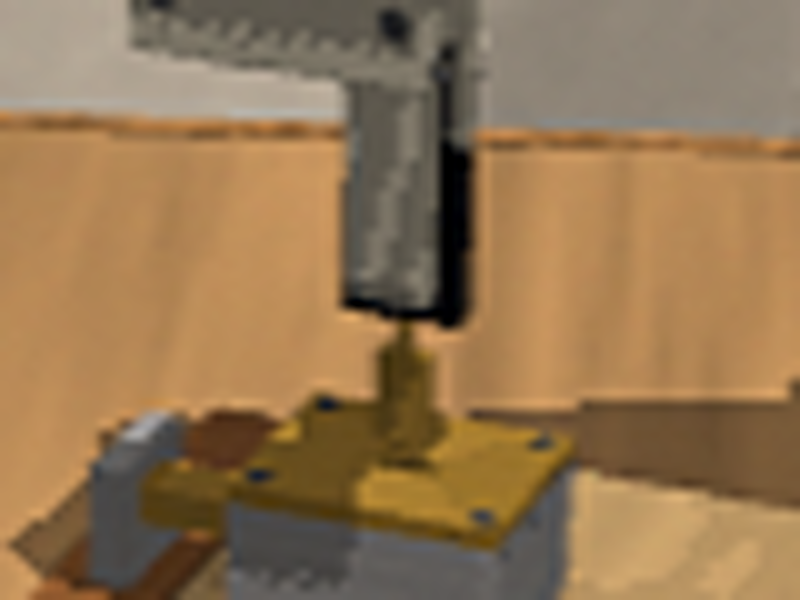

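View pics/c13.png

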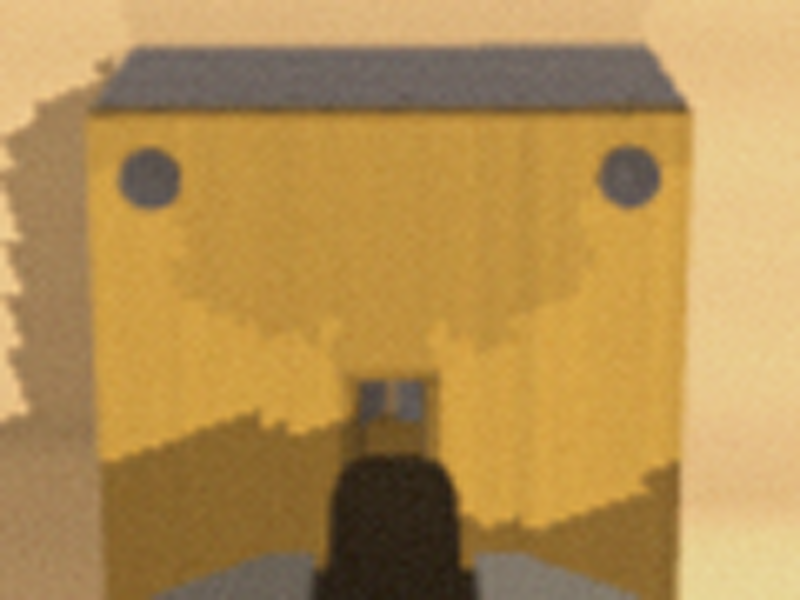

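The slot midline (393) and the key midline (395) agree in the wrist crop. Along tool x the key needs to go about 1.5 mm further, which matches the pose error.

Call:
servo_tool:
  plan: [0.0014,0,0,0,0,0.1,255,0,0,0,0,0,0,255,0,0,0,0,0,0,255]

```text
time: 9.17
tcp_pos: [0.5569, -0.2174, 0.1705]
tcp_rot: [0.155, 0.988, -0.0, -0.0]
ft_force: [-0.1, -0.7, -0.7]
finger_gap: 0.108
```

Run:
```python
from h import *
todo([.5569,-.2173,.169],72.4)
```

```text
t 9.1667 pos [ 0.5569 -0.2174  0.1705] yawy 72.15 q [ 0.29  0.5  -0.02  1.94  0.02  0.69  1.52] F [-0.1 -0.7 -0.7] M [ 0.  0. -0.] gap 0.10806874240796503
shift [0.0001 0.0001 0.0015] turn [-0.03  0.   -0.25]
```

Right on target. I'll go down slowly into the mouth and watch the force.

Call:
servo_tool:
  plan: [0,0,0.003,0,0,0,255,0,0,0.003,0,0,0,255,0,0,0.003,0,0,0,255,0,0,0.002,0,0,0,255,0,0,0,0,0,0,255]

```text
time: 9.58
tcp_pos: [0.5572, -0.2175, 0.1587]
tcp_rot: [0.155, 0.988, -0.0, 0.001]
ft_force: [0.9, -0.1, 0.3]
finger_gap: 0.109
```

Run:
```python
from h import *
todo([.5569,-.2173,.1318],72.4)
```

```text
t 9.5833 pos [ 0.5572 -0.2175  0.1587] yawy 72.15 q [ 0.29  0.52 -0.02  1.95  0.02  0.67  1.52] F [ 0.9 -0.1  0.3] M [ 0.03 -0.11 -0.01] gap 0.10923945899781842
shift [0.0004 0.0001 0.0269] turn [-0.03  0.07 -0.25]
```

The tip is about 7 mm in with no force, so it is in the slot. Now I'll push past the pins.

Call:
servo_tool:
  plan: [0,0,0.004,0,0,0,255,0,0,0.004,0,0,0,255,0,0,0.004,0,0,0,255,0,0,0.004,0,0,0,255,0,0,0.004,0,0,0,255,0,0,0.004,0,0,0,255]

```text
time: 10.08
tcp_pos: [0.5581, -0.2187, 0.1337]
tcp_rot: [0.155, 0.988, -0.001, 0.002]
ft_force: [0.2, 0.5, 1.4]
finger_gap: 0.106
```

Run:
```python
from h import *
todo([.5569,-.2173,.1318],72.4)
```

```text
t 10.0833 pos [ 0.5581 -0.2187  0.1337] yawy 72.11 q [ 0.29  0.55 -0.02  1.97  0.02  0.61  1.52] F [0.2 0.5 1.4] M [ 0.09 -0.02  0.02] gap 0.10637930805954644
shift [0.0016 0.0009 0.0019] turn [-0.07  0.22 -0.29]
```

Call:
servo_tool:
  plan: [0.0005,0.0003,0.003,0,0.1,0,255,0.0003,0.0002,0.004,0,0,0,255,0,0,0.005,0,0,0,255,0,0,0.005,0,0,0,255]

```text
time: 10.42
tcp_pos: [0.5603, -0.2192, 0.1287]
tcp_rot: [0.156, 0.988, -0.002, 0.006]
ft_force: [-13.6, 4.1, 53.5]
finger_gap: 0.106
```

Run:
```python
from h import *
todo([.5569,-.2173,.1318],72.4)
d=snap('wrist','pics/w8.png');s=snap('side','pics/s8.png')
crop('pics/s8.png',300,120,380,180,'pics/c14.png')
crop('pics/w8.png',235,180,395,300,'pics/c15.png')
```

```text
t 10.4167 pos [ 0.5603 -0.2192  0.1287] yawy 72.04 q [ 0.29  0.56 -0.02  1.98  0.02  0.59  1.52] F [-13.6   4.1  53.5] M [ 1.01  3.01 -0.02] gap 0.106312010453322
shift [ 0.0038  0.0008 -0.0032] turn [-0.08  0.68 -0.36]
scale 10.0
scale 5.0
```

View pics/c14.png

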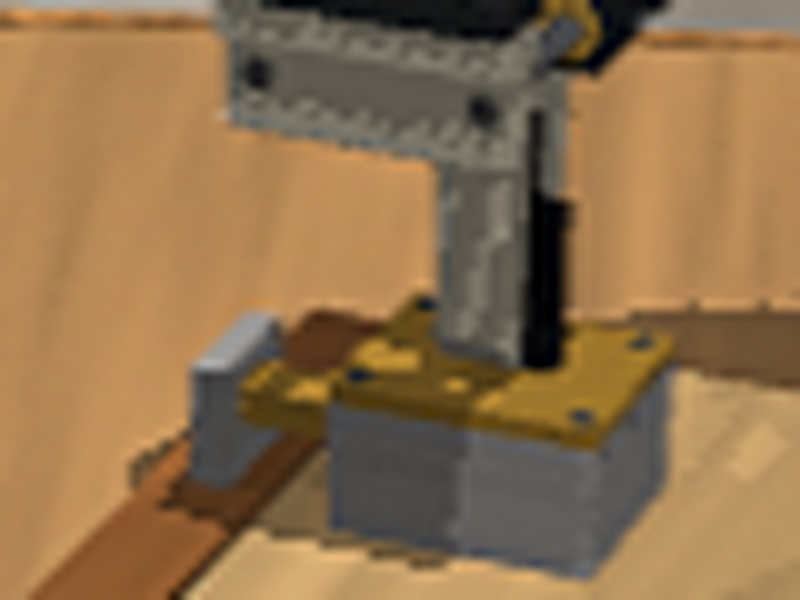

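View pics/c15.png

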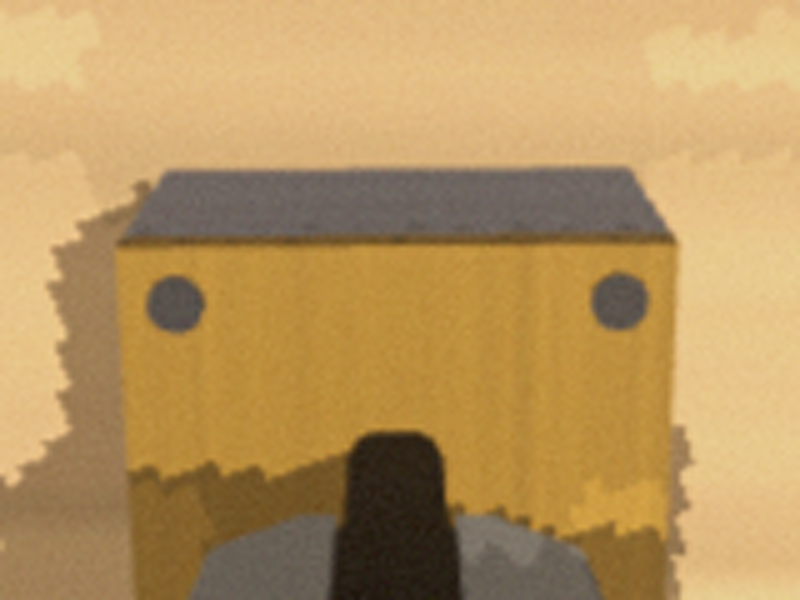

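The force is 53 N, so the shoulder is on the plate. I'll relax that push before turning.

Call:
servo_tool:
  plan: [0.001,0,0,0,0.3,0,255,0.001,0,0,0,0.2,0,255]

```text
time: 10.68
tcp_pos: [0.5593, -0.2189, 0.1308]
tcp_rot: [0.156, 0.988, -0.001, 0.004]
ft_force: [3.3, -2.6, -3.5]
finger_gap: 0.103
```

Run:
```python
from h import *
todo([.5569,-.2173,.1288],72.4)
```

```text
t 10.6833 pos [ 0.5593 -0.2189  0.1308] yawy 72.04 q [ 0.29  0.56 -0.02  1.97  0.02  0.6   1.52] F [ 3.3 -2.6 -3.5] M [-0.46 -0.77  0.02] gap 0.1028334735871342
shift [0.0028 0.0008 0.002 ] turn [-0.08  0.43 -0.36]
```

Call:
servo_tool:
  plan: [0.0005,0,0.0015,0,0.1,0,255,0,0,0.0015,0,0,4,255,0,0,0.0015,0,0,4,255,0,0,0.0015,0,0,4,255]

```text
time: 11.02
tcp_pos: [0.56, -0.2194, 0.1287]
tcp_rot: [0.261, 0.965, -0.001, 0.004]
ft_force: [-6.1, 1.5, 27.5]
finger_gap: 0.105
```

Run:
```python
from h import *
todo([.5569,-.2173,.1288],72.4)
```

```text
t 11.0167 pos [ 0.56   -0.2194  0.1287] yawy 59.72 q [ 0.25  0.56  0.04  1.98 -0.04  0.59  1.36] F [-6.1  1.5 27.5] M [0.41 1.44 0.02] gap 0.10521368455207908
shift [ 0.0037  0.0002 -0.0001] turn [ 1.000e-02  5.200e-01 -1.268e+01]
```

Call:
servo_tool:
  plan: [0.0005,0,0.0005,0,0.1,5,255,0.0003,0,0.0005,0,0.1,5,255,0,0,0.0006,0,0,5,255,0,0,0.0006,0,0,5,255,0,0,0.0006,0,0,5,255]

```text
time: 11.43
tcp_pos: [0.5594, -0.2201, 0.1288]
tcp_rot: [0.473, 0.881, 0.001, 0.004]
ft_force: [-4.2, 0.8, 16.9]
finger_gap: 0.105
```

Run:
```python
from h import *
todo([.5595,-.219,.1288],-17.9)
s=snap('wrist','pics/w9.png')
s=snap('side','pics/s9.png')
crop('pics/s9.png',300,120,380,180,'pics/c16.png')
```

```text
t 11.4333 pos [ 0.5594 -0.2201  0.1288] yawy 33.54 q [ 0.16  0.57  0.18  1.98 -0.17  0.6   1.03] F [-4.2  0.8 16.9] M [-0.05  1.01  0.14] gap 0.10479605936685202
shift [0.0009 0.0006 0.    ] turn [ 0.39  0.2  51.44]
scale 10.0
```

View pics/c16.png

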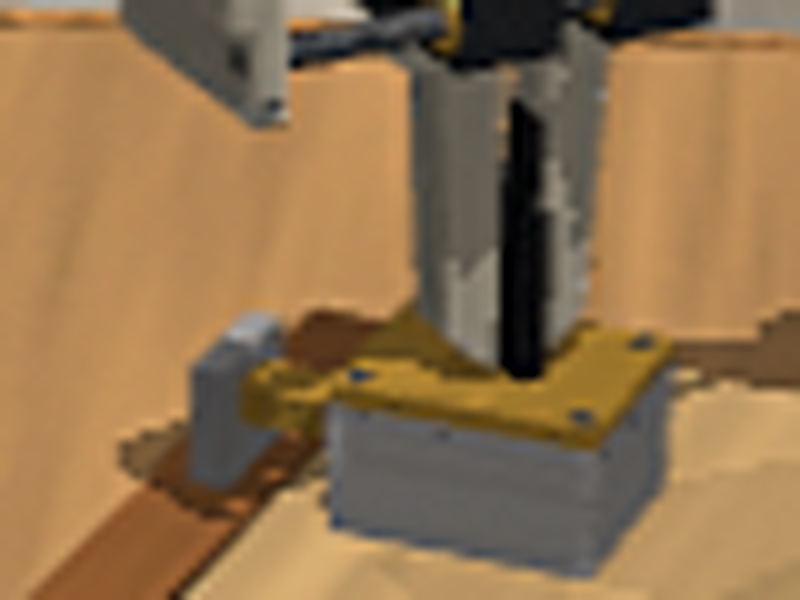

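View pics/w9.png

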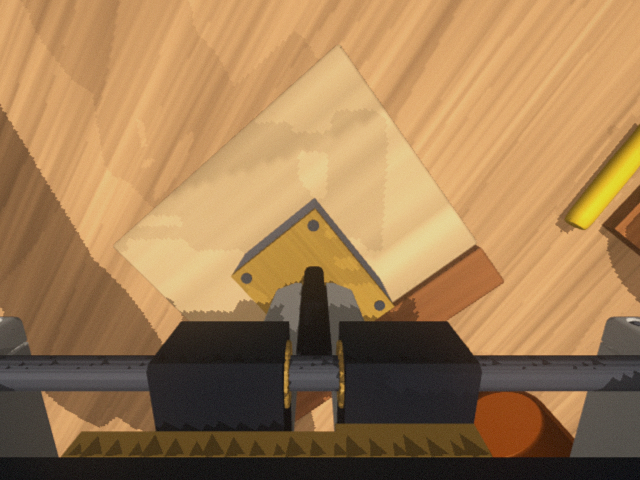

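The key head has turned with the gripper and the bolt is starting to move. I'll carry on turning.

Call:
servo_tool:
  plan: [0.0002,0,0.0006,0,0,5,255,0.0002,0,0.0006,0,0,5,255,0.0002,0,0.0006,0,0,5,255,0,0,0.0006,0,0,5,255,0,0,0.0006,0,0,5,255]

```text
time: 11.95
tcp_pos: [0.5585, -0.2205, 0.1288]
tcp_rot: [0.658, 0.753, 0.001, 0.003]
ft_force: [-4.3, 1.5, 17.3]
finger_gap: 0.105
```

Run:
```python
from h import *
todo([.5592,-.2195,.1288],-17.9)
```

```text
t 11.95 pos [ 0.5585 -0.2205  0.1288] yawy 7.68 q [ 0.07  0.58  0.31  1.99 -0.29  0.61  0.71] F [-4.3  1.5 17.3] M [0.09 1.15 0.17] gap 0.10496306249855793
shift [0.0009 0.0009 0.    ] turn [ 0.41  0.13 25.58]
```

Call:
servo_tool:
  plan: [0.0002,0.0003,0.0006,0.1,0,5,255,0.0002,0.0003,0.0006,0.1,0,5,255,0.0002,0.0003,0.0006,0.1,0,5,255,0,0.0002,0.0006,0,0,5,255,0,0,0.0006,0,0,4,255]

```text
time: 12.37
tcp_pos: [0.5575, -0.2205, 0.1288]
tcp_rot: [0.807, 0.591, -0.001, 0.0]
ft_force: [-3.1, 1.5, 17.2]
finger_gap: 0.102
```

Run:
```python
from h import *
todo([.5592,-.2195,.1288],-17.9)
s=snap('side','pics/s10.png')
crop('pics/s10.png',300,120,380,180,'pics/c17.png')
s=snap('wrist','pics/w10.png')
s=snap('top','pics/t10.png')
```

```text
t 12.3667 pos [ 0.5575 -0.2205  0.1288] yawy -17.57 q [-0.01  0.6   0.44  1.99 -0.41  0.64  0.39] F [-3.1  1.5 17.2] M [0.24 0.99 0.15] gap 0.10223480650666088
shift [0.0015 0.0013 0.    ] turn [-0.03  0.11  0.33]
scale 10.0
```

View pics/c17.png

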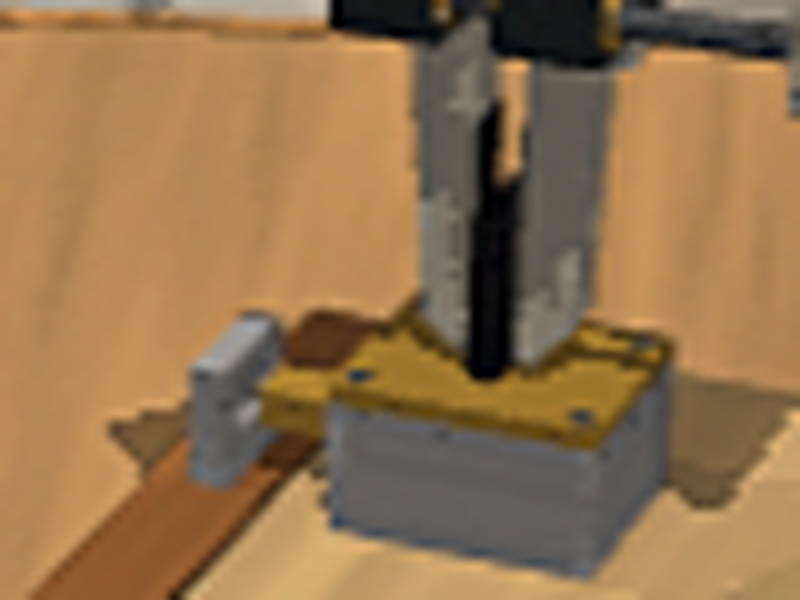

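View pics/w10.png

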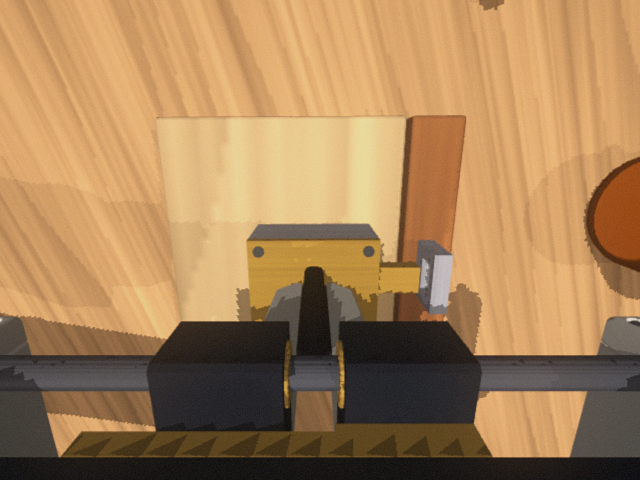

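The bolt is drawn back to about the keeper's edge. I'll add a few degrees against the stop, keeping a light down-push.

Call:
servo_tool:
  plan: [0.0003,0.0003,0.0006,0,0,2,255,0.0002,0.0002,0.0006,0,0,2,255,0,0,0.0006,0,0,1.5,255,0,0,0.0006,0,0,1,255]

```text
time: 12.85
tcp_pos: [0.5573, -0.2203, 0.1288]
tcp_rot: [0.838, 0.545, -0.001, -0.0]
ft_force: [-2.0, 1.8, 17.9]
finger_gap: 0.111
```

Run:
```python
from h import *
todo([.5575,-.2195,.1288],-17.9)
s=snap('side','pics/s11.png')
crop('pics/s11.png',300,120,380,180,'pics/c18.png')
s=snap('wrist','pics/w11.png'); crop('pics/w11.png',240,220,480,330,'pics/c19.png')
todo([.5575,-.2195,.1288],-17.9)
```

```text
t 12.85 pos [ 0.5573 -0.2203  0.1288] yawy -23.95 q [-0.03  0.61  0.47  1.99 -0.44  0.65  0.31] F [-2.   1.8 17.9] M [0.16 1.   0.48] gap 0.11102928452493863
shift [ 0.0008 -0.0002  0.    ] turn [-0.1   0.11 -6.05]
scale 10.0
scale 3.3333333333333335
t 12.95 pos [ 0.5573 -0.2203  0.1288] yawy -23.9 q [-0.03  0.61  0.47  1.99 -0.44  0.65  0.31] F [-3.4  1.7 19. ] M [0.16 1.08 0.43] gap 0.1047845740846307
shift [ 0.0008 -0.0002  0.    ] turn [-0.1   0.11 -6.  ]
```

View pics/c18.png

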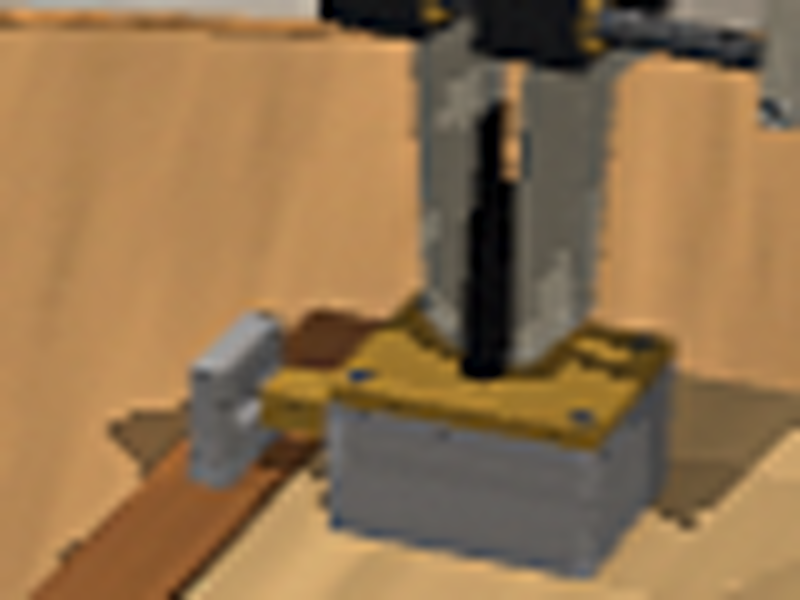

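View pics/c19.png

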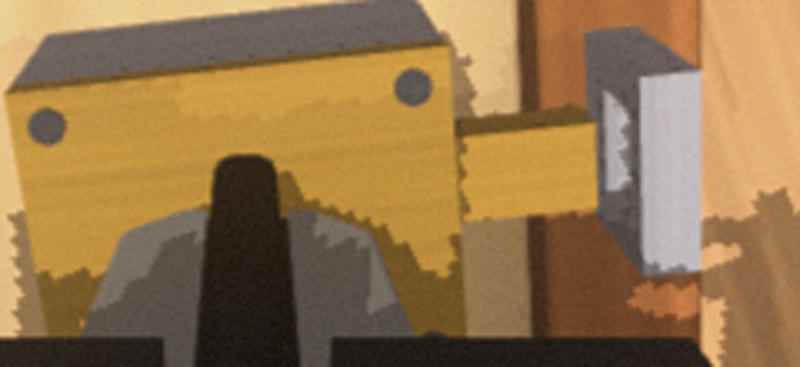

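View pics/s11.png

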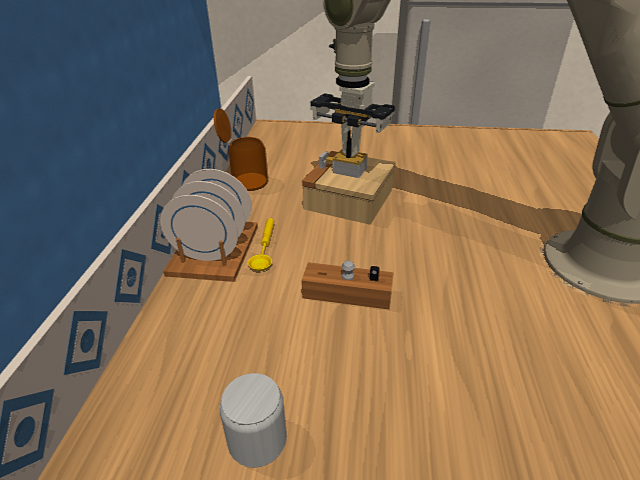

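The small key and stopper are in the caddy, and the spoon and tin haven't moved. The key head is on the plate and turned, with the bolt drawn clear of the keeper. I'm handing in now.

Run:
```python
from h import *
todo([.5575,-.2195,.1288],-17.9)
print(ctrl.close_job())
```

```text
t 12.95 pos [ 0.5573 -0.2203  0.1288] yawy -23.9 q [-0.03  0.61  0.47  1.99 -0.44  0.65  0.31] F [-3.4  1.7 19. ] M [0.16 1.08 0.43] gap 0.1047845740846307
shift [ 0.0008 -0.0002  0.    ] turn [-0.1   0.11 -6.  ]
the job is handed in; nothing more can be done
None
```

I took the large key from the caddy, pushed it home in the lock and turned it clockwise to the stop. I handed the job in at 12.95 s with the gripper still holding it there. `close_job` gave no verdict, and I had no direct reading of the cylinder or bolt.

**Last checks before handing in:**
- **Turn:** the tool had turned about 96° since insertion, roughly 6° past the quarter turn. The wrist moment about vertical rose from about 0.15 to 0.43–0.48 N m, which suggests the cylinder is at its stop.
- **Bolt:** the side and wrist pictures show it drawn clear of the keeper.
- **Key:** the head sits on the face plate under a steady push of about 19 N. The jaw opening is about 10 mm, the head's thickness, at a set grip of 40 N.
- **Other objects:** the small key and stopper are still in the caddy, and the spoon and tin look unmoved.

**What was off:**
- **Force on seating:** the wrist force reached about 53 N as the shoulder met the plate, so I eased off before turning.
- **Key height in the fingers:** the hand ended about 3 mm lower than planned, so the key may have slid up slightly in the fingers.
- **Camera disagreement:** the cameras placed the keyhole a few mm apart. I used the wrist picture's offset between key and keyhole, which the side view matched to about 1 mm.

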